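# Seat a roller in the V-rest and hold it down

## Robot

A 7-joint arm with a two-finger parallel gripper is mounted at the origin on a cart in front of the work surface, level with it; the furniture and walls round the work are solid. World frame = base frame: x ahead of the robot, y to its left, z up, the work surface at z = 0. Lengths are in m, angles in rad, forces in N, time in s.
With the tool pointing down it reaches from about 0.4 to 0.9 m from the base axis. Payload 5.5 kg.
Tool frame: the origin (TCP) lies where the fingers leave the gripper's body, on its centre line; the fingertips stand 66 mm ahead of it and the grasp point (between the pads) lies 47 mm ahead of it (manip.grip_point_offset is the distance from the TCP to the grasp point, in m); z points along the fingers, y is the direction in which the jaws open and shut (so a half turn about z gives the same grasp; the last joint's range is limited). The gripper opens to 92 mm and grips with 3 to 60 N. Pads are 19 mm wide; open, the fingers measure 130 mm over their backs; the gripper's body (75 mm by 190 mm) begins 47 mm behind the grasp point.
Start: joints at [-0.968, 0.501, -0.427, 1.55, 0.221, 1.138, -0.21], TCP at [0.217, 0.613, 0.292] pointing down, gripper open.
Joint ranges: [-2.88, 2.88], [-0.31, 2.03], [-1.54, 1.56], [0.2, 2.42], [-1.41, 4.55], [0.19, 2.02], [-2.57, 2.57]. Speed limits (rad/s): [2.57, 2.57, 3.14, 3.14, 3.14, 3.14, 3.14].

## Interface

Orientations are given as a rotation vector (axis times angle).
In Python, from plant import status, get_image, workorder, manip gives the robot as it stands.
- The arm moves only by the tool apply_moves, never from a script. Its argument "commands" is a list of rows, each a list of 7 numbers: the turn, a rotation vector about the world's x, y, z in degrees, then the shift along the world's x, y, z in m, then the finger opening in m, from 0 to 0.0918. A call has 1 to 20 rows; each row shifts and turns the commanded pose from where the row before left it; what a row does not reach is not made up. A row lasts 1/12 s, in which the tool goes at most 41.7 mm and 7.16 degrees, less where a joint would pass 70% of its speed; a pose out of reach is approached as far as the arm can. A call with a gripper value outside its range is refused whole. The fingers move at their own pace and stop on an object; "newtons" is the grip in N (left out, the last holds). Time passes only in rows, so rows that do not move let the fingers close. It gives the time, the measured TCP pose, the force and the opening at its end, in the units of the state.
- status.get_obs(): the state, without advancing time (a new reading comes with each control period).
- get_image(name): name is "scene" or "top"; returns a dict with "pixels" (400x640x3 uint8, red, green, blue), "z_map" (400x640 float32, m along the optical axis (not along the pixel's ray), 0 where there is no reading), "fovy" (degrees; the focal length in pixels is half the picture's height over the tangent of half this angle, whatever the lens; pixels are square), "cx", "cy" (the principal point, pixels), "R" (3x3) and "t" (3): a world point X has camera coordinates R X + t. Camera axes: x right, y down, z forward; pixel columns grow to the right and rows downward; lengths in m; the calibration is good to about 2 mm. A picture is of the moment at which its call begins.
- workorder.hand_in(): hands the job in, once; it reports no verdict.
The state is a dict: "t": time; "joints": joint angles; "dq": joint speeds; "effort": joint torques, N m; "tcp_pos": TCP position; "tool_rot": TCP orientation; "wrist_force": force on the tool from outside, world axes, zero at the start; "wrist_torque": the same for the moment, N m; "gripper_width": opening from 0.0 (shut) to 1.0 (fully open).
Only numpy, scipy, OpenCV 4.12 (cv2) and the standard library are available. Lean on these libraries where they do the work, as an engineer would, in place of code of your own. Each camera call takes 0.05 s, during which the arm holds its last target.

## Task

Get the brass roller set up in the steel V-rest for marking out: first swing the rest's blue end gate shut until its catch takes it, then lift the roller out of the wooden cradle and lay it in the V with its end close up to the gate (a gap of a few millimetres is fine) and the gate still shut. Press it straight down with a light, steady push of about 15 N so that it bears on both faces of the V, and finish like that, still holding and pressing it. Leave the other things on the bench alone.

Things in the scene. Friction and masses are not known exactly. Their poses are not given: they have to be found in the camera images.
- vrest: V-rest fixed to the bench: plywood board 150 (x) by 215 (y, -120 to +96) by 28 mm, on it a 12 mm grey base plate, two pairs of steel V faces, blue end gate. Origin on the bench top under the middle of the V; x away from the robot (within 0.25 rad), y along the groove to the left, z up. The gate's fixed catch stands at x = 48 to 75, y = -83 mm, 90 mm high, at the far end of the shut gate
- v_seat (a point): where the roller's centre is when it is seated in the V and about 3 mm short of the shut gate (inner gate face at y = -73 mm, roller half-length 70 mm): 78 mm above the bench over the V-rest's origin; axes as the V-rest's (y along the groove; the gate is at the -y end)
- v_near: the two steel V faces on the robot's side; origin and axes as the V-rest's. V faces slope at 45 degrees, mouth 68 mm wide, rim 88 mm above the bench. The V is in two lengths, y = -58 to -30 and +30 to +58 mm; the 60 mm gap between them is open down to 40 mm above the bench, room for fingers that straddle the roller's middle
- v_far: the two bright steel V faces on the far side (they face up and toward the robot); origin and axes are those of the V-rest
- gate (a joint): angle of the blue end gate, rad: 0 shut (across the -y end of the groove, along the V-rest's x), growing to 1.4 as its free edge swings out toward -y. Stiff hinge, stays where left, about 1 N on the leaf moves it; from about 0.15 to 0.07 rad the spring catch resists (up to about 10 N at gate_push), then it snaps behind the free edge and draws the gate home to 0; it holds against about 6 N from inside
- gate_hinge (a point): point on the gate's upright hinge axis, 81 mm above the bench, at x = -45, y = -77 mm of the V-rest; its x axis points along the leaf to the free edge, its -y axis out of the leaf's outer face
- gate_push (a point): pushing area on the gate's outer face (away from the V when shut), 65 mm from the hinge axis, 81 mm above the bench; push along its +y axis to shut the gate. The leaf is 8 mm thick, spans 7 to 87 mm from the hinge axis and 49 to 113 mm above the bench; x axis along the leaf to the free edge
- roller_center (a point): centre of the brass roller, a loose cylinder 34 mm in diameter and 140 mm long, about 0.25 kg; its y axis is the cylinder's axis (x and z turn with it as it rolls). At the start it lies in the cradle, 60 mm above the bench
- roller: the same brass roller; origin at its centre
- cradle: small wooden cradle fixed to the bench at the left, 80 (x) x 130 (y) x 12 mm board with two V-notched ends 16 mm thick at y = -52 and +52 mm, 65 mm tall, in which the roller lies along y; between the ends there is 88 mm free for fingers. Origin: on the bench top under its middle
- pliers: combination pliers with red handles, about 190 x 91 x 15 mm, lying flat at the near right; leave alone; origin at the middle of its underside
- paste_pot: small white plastic pot, 37 mm across, 20 mm tall, at the near right; leave alone; origin at the middle of its underside
- sanding_block: brown cork sanding block, about 110 x 65 x 32 mm, at the right; leave alone; origin at the middle of its underside
- jar: glass jar with a blue lid, 64 mm across, 88 mm tall, behind the work; leave alone; origin at the middle of its underside
- driver_blue: screwdriver with a blue handle, 256 mm long, 29 mm thick, lying at the far right; leave alone; origin at the middle of its underside

How it is judged:
By the outcome, as a careful person would: the job done as asked, in the order asked, and still so for the second after the job is handed in, while the arm keeps its last pose, push and grip.
It also fails if it takes over 67 s, if anything falls off the work surface, if the arm or the gripper's body presses on something with over 40 N, if the wrist force passes 120 N, or if a joint passes its speed limit or range.

## Working session

There is one attempt and no reset: what is moved stays moved. The work goes in short steps, Python scripts to look and compute and a tool call to move; the robot and the scene stay as the last step left them, time stands still between calls to the robot, and variables do not carry over. Pictures are saved under pics/ and viewed, and the job is handed in when it is done.

Besides the shell and the picture viewer there is one more tool, called as name([rows], argument=value, ...), one row to a line, values as JSON. apply_moves: Moves the arm, as the interface text tells. Its arguments: {"type":"object","properties":{"commands":{"type":"array","items":{"type":"array","items":{"type":"number"}}},"newtons":{"type":"number"}},"required":["commands"]}

```bash
mkdir -p pics; ls
cat > h.py <<'E'
import numpy as np, cv2
from plant import status, get_image, workorder, manip
def K(im):
    f=im["pixels"].shape[0]/2/np.tan(np.radians(im["fovy"])/2); return f,im["cx"],im["cy"]
def cloud(im):
    f,cx,cy=K(im); z=im["z_map"]; v,u=np.mgrid[:z.shape[0],:z.shape[1]]
    c=np.stack([(u-cx)/f*z,(v-cy)/f*z,z],-1)
    P=(c-np.array(im["t"]))@np.array(im["R"]); P[z<=0]=np.nan
    return P
def save(im,name,box=None,s=1):
    p=im["pixels"][:,:,::-1]
    if box: u0,v0,u1,v1=box; p=p[v0:v1,u0:u1]
    cv2.imwrite("pics/"+name,cv2.resize(p,None,fx=s,fy=s,interpolation=cv2.INTER_CUBIC))
E
python3 - <<'E'
from h import *
o=status.get_obs(); print(o, manip.grip_point_offset)
for n in("scene","top"):
    im=get_image(n); save(im,n+"0.png"); np.savez(n+"0.npz",**im); print(n,im["fovy"],im["cx"],im["cy"],im["R"],im["t"],(im["z_map"]>0).mean())
E
```

```text
pics
{'t': 0.0, 'joints': array([-0.96781022,  0.50183327, -0.42672725,  1.55144214,  0.22081997,
        1.13825312, -0.21032107]), 'dq': array([ 0.00090452,  0.00068695,  0.00147591, -0.00239947,  0.00071706,
        0.00189795,  0.00077059]), 'effort': array([ 2.02842002e-04, -5.66600311e+01, -5.81577033e+00, -2.79114318e+01,
       -6.85745850e-02,  3.09174391e-02,  1.91112863e-04]), 'tcp_pos': array([0.21653465, 0.61228329, 0.29118498]), 'tool_rot': array([-5.31136551e-01, -3.09601849e+00,  2.90934682e-03]), 'wrist_force': array([ 0.21741707, -0.14417611, -0.13901264]), 'wrist_torque': array([ 0.05925657, -0.01997712, -0.01325903]), 'gripper_width': 0.9983183369331705} 0.0467
scene 43.07376279928384 319.7978367573742 195.57427657582656 [[ 0.78020686 -0.62540001 -0.01233213]
 [-0.39978281 -0.48338528 -0.77878904]
 [ 0.48109351  0.61254673 -0.62716469]] [-0.39844906  0.29122301  1.28131332] 0.9358671875
top 45.65539745346538 323.3667923613621 200.87138698068603 [[-0.00955903 -0.99994503 -0.00430863]
 [-0.98441136  0.01016712 -0.17558731]
 [ 0.17562147  0.00256302 -0.98445443]] [0.02575421 0.52372835 1.4810997 ] 0.9959453125
```

View pics/scene0.png

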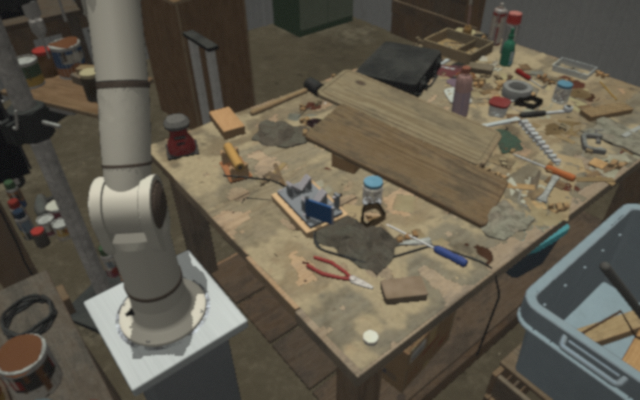

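View pics/top0.png

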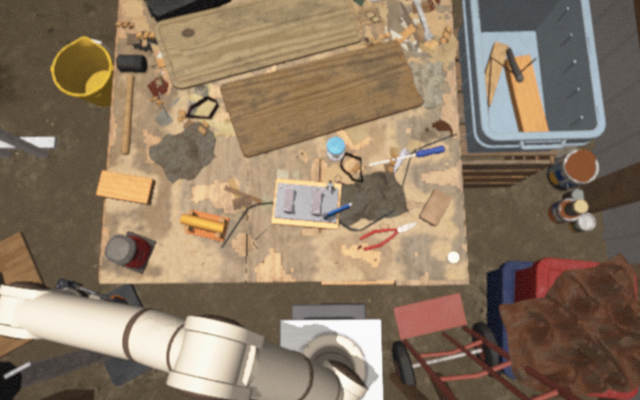

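The top view shows the V-rest at about (305,203), the blue gate at (337,211) standing open, and the roller at (203,222). The pliers are at (385,237). I'll zoom in.

Run:
```python
from h import *
for n,b in(("top",(170,170,370,260)),("scene",(210,130,410,250))):
    im=dict(np.load(n+"0.npz")); save(im,n+"0z.png",b,4)
    P=cloud(im); hsv=cv2.cvtColor(im["pixels"],cv2.COLOR_RGB2HSV)
    u0,v0,u1,v1=b; m=np.zeros(hsv.shape[:2],bool); m[v0:v1,u0:u1]=1
    bl=m&(hsv[...,0]>100)&(hsv[...,0]<125)&(hsv[...,1]>120)
    br=m&(hsv[...,0]>12)&(hsv[...,0]<28)&(hsv[...,1]>170)
    for nm,k in(("blue",bl),("brass",br)):
        q=P[k]; v,u=np.nonzero(k); print(n,nm,k.sum(),u.min(),u.max(),v.min(),v.max(),np.nanpercentile(q,[2,50,98],axis=0).round(4).tolist())
```

```text
top blue 62 328 348 205 215 [[0.471, -0.0524, 0.0805], [0.4837, -0.0228, 0.1101], [0.497, 0.0058, 0.1204]]
top brass 22 185 223 220 231 [[0.4276, 0.3377, 0.0136], [0.4403, 0.3959, 0.0703], [0.4602, 0.4531, 0.0785]]
scene blue 349 306 329 200 221 [[0.4693, -0.059, 0.0613], [0.4854, -0.0273, 0.0887], [0.4986, 0.0085, 0.1147]]Traceback (most recent call last):
  File "<stdin>", line 9, in <module>
    return umr_minimum(a, axis, None, out, keepdims, initial, where)
ValueError: zero-size array to reduction operation minimum which has no identity
```

```bash
python3 -c "
import json,h"; ls pics
```

```text
scene0.png
scene0z.png
top0.png
top0z.png
```

View pics/top0z.png

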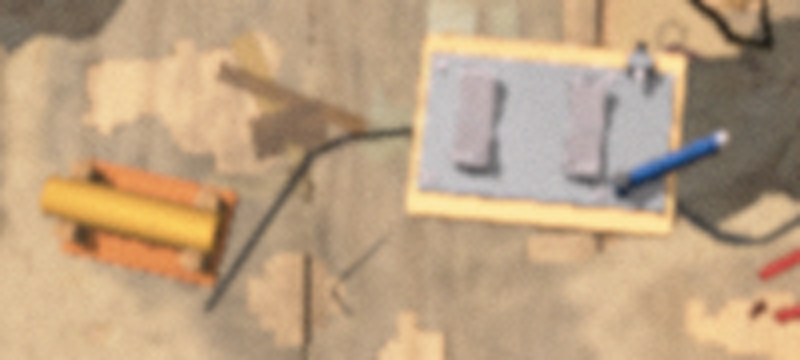

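View pics/scene0z.png

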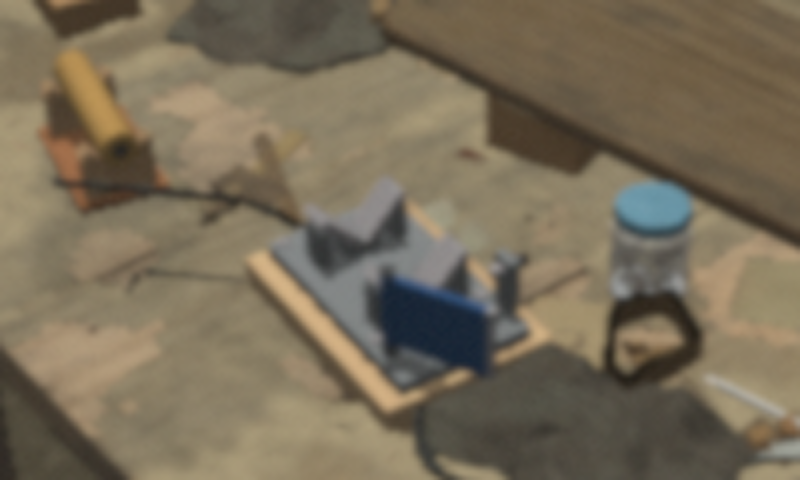

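```bash
cat > meas.py <<'E'
from h import *
for n in("top","scene"):
    im=dict(np.load(n+"0.npz")); P=cloud(im); hsv=cv2.cvtColor(im["pixels"],cv2.COLOR_RGB2HSV)
    x,y,z=P[...,0],P[...,1],P[...,2]
    # bench check
    b=(abs(x-.45)<.02)&(abs(y-.2)<.03); print(n,"bench z",np.nanmedian(z[b]))
    reg=(x>.4)&(x<.65)&(y>-.08)&(y<.2)
    m=reg&(z>.018)&(z<.055)&~((hsv[...,0]>100)&(hsv[...,0]<125)&(hsv[...,1]>120))
    r=cv2.minAreaRect(P[m][:,:2].astype(np.float32)*1000); print("board",m.sum(),r)
    # yellow wood band
    rol=(x>.38)&(x<.52)&(y>.28)&(y<.5)
    q=P[rol&(z>.066)]; print("roller top",len(q)); r=cv2.minAreaRect(q[:,:2].astype(np.float32)*1000); print(r,np.median(q,axis=0),np.percentile(q[:,2],98))
    c,d=q[:,:2].mean(0),np.linalg.svd(q[:,:2]-q[:,:2].mean(0))[2][0]; s=(q[:,:2]-c)@d; print("axis",d,np.degrees(np.arctan2(-d[0]*np.sign(d[1]),abs(d[1]))),c+d*(s.min()+s.max())/2,s.max()-s.min())
    q=P[reg&(z>.07)&(z<.1)&(hsv[...,1]<90)]; 
    print("V",len(q)); 
    bl=reg|((x>.42)&(x<.55)&(y>-.1)&(y<.05)); g=P[bl&(z>.045)&(hsv[...,0]>100)&(hsv[...,0]<125)&(hsv[...,1]>120)][:,:3]
    d=np.linalg.svd(g[:,:2]-g[:,:2].mean(0))[2][0]; s=(g[:,:2]-g[:,:2].mean(0))@d; print("gate",len(g),g.mean(0),d,np.percentile(s,[1,99]), [ (g[:,:2].mean(0)+d*t).round(4).tolist() for t in (s.min(),s.max())])
E
python3 meas.py
```

```text
top bench z 0.004831947797052677
board 3005 ((542.6395263671875, 59.323585510253906), (278.0481872558594, 217.96475219726562), 88.92424774169922)
roller top 438
((455.3075866699219, 400.930908203125), (139.32505798339844, 43.59518814086914), 71.70911407470703) [0.45479222 0.40040992 0.0755839 ] 0.08378849575521909
axis [0.23579637 0.97180249] -13.638570655063225 [0.45458022 0.4013107 ] 0.14075967011582263
V 339
gate 62 [ 0.48425457 -0.02336439  0.10548604] [-0.39237199  0.91980662] [-0.03232659  0.03277972] [[0.4977, -0.0548], [0.4714, 0.0069]]
scene bench z -0.626291441935178
board 1926 ((550.1278686523438, 42.764892578125), (268.7913513183594, 214.46597290039062), 84.13176727294922)
roller top 246
((455.20147705078125, 396.94793701171875), (143.83404541015625, 33.3347053527832), 76.25887298583984) [0.45186716 0.39204583 0.07545453] 0.08132579979315029
axis [-0.22317076 -0.97477936] -12.895335755231804 [0.45327591 0.39737912] 0.14378813195832996
V 334
gate 348 [ 0.48468905 -0.02665872  0.08860281] [ 0.38072804 -0.92468706] [-0.03805263  0.03548287] [[0.4694, 0.0104], [0.4984, -0.0599]]
```

```bash
cat > meas2.py <<'E'
from h import *
def ray(im,uv,z):
    f,cx,cy=K(im);R=np.array(im["R"]);t=np.array(im["t"]);C=-R.T@t
    uv=np.atleast_2d(uv).astype(float);d=np.c_[(uv[:,0]-cx)/f,(uv[:,1]-cy)/f,np.ones(len(uv))]@R
    return C+d*((z-C[2])/d[:,2])[:,None]
if __name__=="__main__":
    im=dict(np.load("top0.npz")); P=cloud(im); z=P[...,2]
    hsv=cv2.cvtColor(im["pixels"],cv2.COLOR_RGB2HSV)
    print([hsv[v,u].tolist() for v,u in((181,300),(223,300),(195,273),(203,300),(230,255))])
    # mask: board region by height >14mm
    x,y=P[...,0],P[...,1]
    m=((x>.42)&(x<.66)&(y>-.06)&(y<.2)&(z>.017)).astype(np.uint8)
    m=cv2.morphologyEx(m,cv2.MORPH_OPEN,np.ones((5,5)))
    cs,_=cv2.findContours(m,cv2.RETR_EXTERNAL,cv2.CHAIN_APPROX_NONE)
    c=max(cs,key=cv2.contourArea); q=ray(im,c[:,0],.028)[:,:2].astype(np.float32)*1000
    print(cv2.minAreaRect(q), cv2.boundingRect(c))
    # plate+board by colour: grey plate (low sat) region
    g=((hsv[...,1]<70)&(hsv[...,2]>110)); g[:175]=0;g[230:]=0;g[:,:272]=0;g[:,342:]=0
    g=cv2.morphologyEx(g.astype(np.uint8),cv2.MORPH_CLOSE,np.ones((5,5)));g=cv2.morphologyEx(g,cv2.MORPH_OPEN,np.ones((5,5)))
    cs,_=cv2.findContours(g,cv2.RETR_EXTERNAL,cv2.CHAIN_APPROX_NONE);c=max(cs,key=cv2.contourArea)
    print("plate",cv2.minAreaRect(ray(im,c[:,0],.04)[:,:2].astype(np.float32)*1000),cv2.boundingRect(c))
    # corners eyeballed in 4x zoom of board
    cr=np.array([[428,33],[688,55],[671,235],[407,213]])/4-.375+[170,170]
    w=ray(im,cr,.028); print(w.round(4)); print(np.linalg.norm(np.roll(w,-1,0)-w,axis=1), w.mean(0))
    f=im["pixels"].copy(); cv2.drawContours(f,[c],-1,(255,0,0),1); im["pixels"]=f; save(im,"chk.png",(260,170,360,245),7)
E
python3 meas2.py
```

```text
[[19, 97, 246], [23, 85, 251], [17, 81, 192], [158, 5, 192], [17, 76, 182]]
((520.2310791015625, 60.233619689941406), (245.6362762451172, 151.30691528320312), 84.35127258300781) (272, 178, 77, 51)
plate ((524.7030639648438, 70.20053100585938), (214.3708953857422, 128.4651336669922), 86.14420318603516) (274, 183, 68, 40)
[[ 0.6055  0.1734  0.028 ]
 [ 0.5848 -0.0398  0.028 ]
 [ 0.4368 -0.0237  0.028 ]
 [ 0.4568  0.1892  0.028 ]]
[0.21411248 0.14889549 0.21375592 0.14956509] [0.52099254 0.07477489 0.028     ]
```

View pics/chk.png

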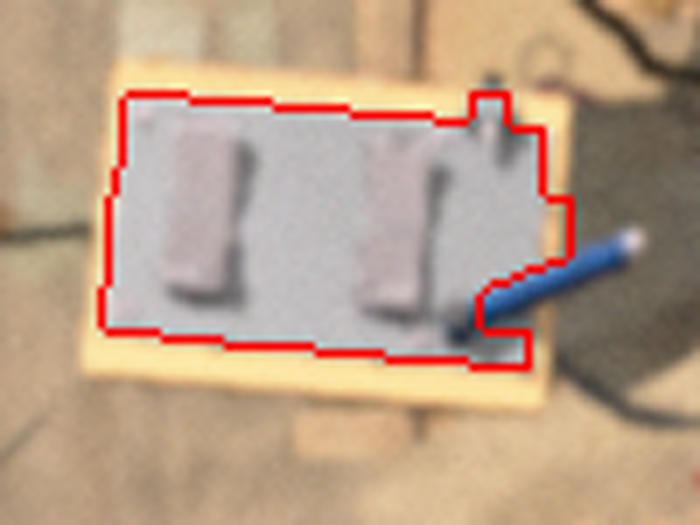

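apply_moves([
  [0, 0, -5.5, 0.018, -0.024, 0, 0.0],
  [0, 0, -5.5, 0.018, -0.024, 0, 0.0],
  [0, 0, -5.5, 0.018, -0.024, 0, 0.0],
  [0, 0, -5.5, 0.018, -0.024, 0, 0.0],
  [0, 0, -5.5, 0.018, -0.024, 0, 0.0],
  [0, 0, -5.5, 0.018, -0.024, 0, 0.0],
  [0, 0, -5.5, 0.018, -0.024, 0, 0.0],
  [0, 0, -5.5, 0.018, -0.024, 0, 0.0],
  [0, 0, -5.5, 0.018, -0.024, 0, 0.0],
  [0, 0, -5.5, 0.018, -0.024, 0, 0.0],
  [0, 0, -5.5, 0.018, -0.024, 0, 0.0],
  [0, 0, -5.5, 0.018, -0.024, 0, 0.0],
], newtons=40)

```text
t: 1.1
tcp_pos: [0.4331, 0.3234, 0.292]
tool_rot: [-2.137, -2.302, 0.001]
wrist_force: [0.9, -0.1, -0.4]
gripper_width: 0.181
```

```bash
cat >> h.py <<'E'
from scipy.spatial.transform import Rotation as Rn
def st():
    o=status.get_obs(); R=Rn.from_rotvec(o["tool_rot"]).as_matrix()
    print("t %.2f tcp %s yawY %.2f tilt %.2f F %s T %s w %.1fmm"%(o["t"],np.round(o["tcp_pos"],4),np.degrees(np.arctan2(R[1,1],R[0,1])),np.degrees(np.arccos(-R[2,2])),np.round(o["wrist_force"],2),np.round(o["wrist_torque"],2),o["gripper_width"]*91.8), "zvec",R[:,2].round(4))
    print("j",o["joints"].round(2))
    return o
E
python3 -c "
from h import *;st()"
```

```text
t 1.10 tcp [0.4331 0.3234 0.292 ] yawY 4.27 tilt 0.03 F [ 0.88 -0.07 -0.38] T [-0.05  0.09 -0.05] w 16.6mm zvec [-5.e-04 -3.e-04 -1.e+00]
j [-0.6   0.28 -0.11  1.84  0.03  1.03 -0.65]
```

apply_moves([
  [0, 0, -5.9, 0.0025, -0.032, 0, 0],
  [0, 0, -5.9, 0.0025, -0.032, 0, 0],
  [0, 0, -5.9, 0.0025, -0.032, 0, 0],
  [0, 0, -5.9, 0.0025, -0.032, 0, 0],
  [0, 0, -5.9, 0.0025, -0.032, 0, 0],
  [0, 0, -5.9, 0.0025, -0.032, 0, 0],
  [0, 0, -5.9, 0.0025, -0.032, 0, 0],
  [0, 0, -5.9, 0.0025, -0.032, 0, 0],
  [0, 0, -5.9, 0.0025, -0.032, 0, 0],
  [0, 0, -5.9, 0.0025, -0.032, 0, 0],
  [0, 0, -5.9, 0.0025, -0.032, 0, 0],
  [0, 0, -5.9, 0.0025, -0.032, 0, 0],
  [0, 0, 0, 0, 0, 0, 0],
])

```text
t: 2.18
tcp_pos: [0.4623, -0.066, 0.2924]
tool_rot: [3.076, 0.624, -0.0]
wrist_force: [-0.0, -0.4, 0.2]
gripper_width: 0.006
```

```bash
python3 -c "
from h import *;st()
im=get_image('scene');save(im,'s1.png',(210,90,410,240),4);im=get_image('top');save(im,'t1.png',(170,160,370,310),4)"
```

```text
t 2.18 tcp [ 0.4623 -0.066   0.2924] yawY -67.05 tilt 0.18 F [-0.02 -0.43  0.16] T [-0.14  0.12 -0.  ] w 0.5mm zvec [ 6.0e-04 -3.1e-03 -1.0e+00]
j [-0.2   0.14  0.31  2.01 -0.05  0.99 -1.04]
```

View pics/s1.png

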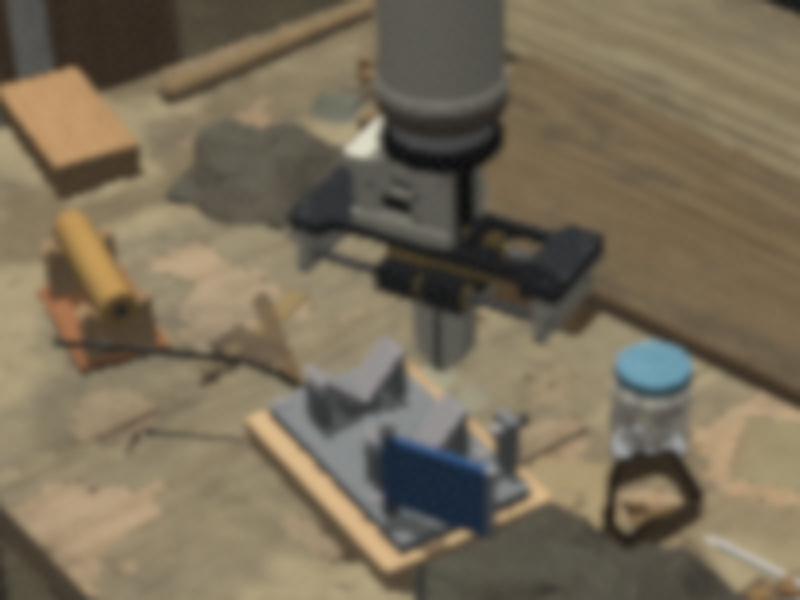

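The scene view shows the closed fingers (440,330) hovering on the near side of the open gate (435,485), with free space below. Next I go down.

apply_moves([
  [0, 0, 0, 0.002, 0.005, -0.02, 0],
  [0, 0, 0, 0, 0, -0.026, 0],
  [0, 0, 0, 0, 0, -0.026, 0],
  [0, 0, 0, 0, 0, -0.026, 0],
  [0, 0, 0, 0, 0, -0.026, 0],
  [0, 0, 0, 0, 0, -0.026, 0],
  [0, 0, 0, 0, 0, 0, 0],
])

```text
t: 2.87
tcp_pos: [0.4612, -0.052, 0.138]
tool_rot: [-3.071, -0.651, 0.013]
wrist_force: [-1.1, 0.3, 1.0]
gripper_width: 0.004
```

```bash
python3 -c "
from h import *;st()
# plan arc in world: TCP for gate angle phi
H=np.array([.470,.0145]);th=-np.radians(5.6)
for ph in [61.7,55,49,43,37,31,25,19,13,9,6,3,0,-1]:
    a=th-np.radians(ph);u=np.array([np.cos(a),np.sin(a)]);n=np.array([u[1],-u[0]])
    print(ph,np.degrees(a).round(1),(H+.065*u+.0135*n).round(4))
im=get_image('top');save(im,'t2.png',(270,170,370,245),7);im=get_image('scene');save(im,'s2.png',(270,150,370,225),7)"
```

```text
t 2.87 tcp [ 0.4612 -0.052   0.138 ] yawY -66.06 tilt 0.51 F [-1.1   0.27  0.95] T [-0.06  0.22 -0.03] w 0.4mm zvec [-8.8e-03  8.0e-04 -1.0e+00]
j [-0.16  0.39  0.25  2.14 -0.16  0.64 -0.95]
61.7 -67.3 [ 0.4826 -0.0507]
55 -60.6 [ 0.4901 -0.0488]
49 -54.6 [ 0.4966 -0.0463]
43 -48.6 [ 0.5029 -0.0432]
37 -42.6 [ 0.5087 -0.0394]
31 -36.6 [ 0.5141 -0.0351]
25 -30.6 [ 0.5191 -0.0302]
19 -24.6 [ 0.5235 -0.0248]
13 -18.6 [ 0.5273 -0.019 ]
9 -14.6 [ 0.5295 -0.0149]
6 -11.6 [ 0.531  -0.0118]
3 -8.6 [ 0.5323 -0.0086]
0 -5.6 [ 0.5334 -0.0053]
-1 -4.6 [ 0.5337 -0.0042]
```

View pics/s2.png

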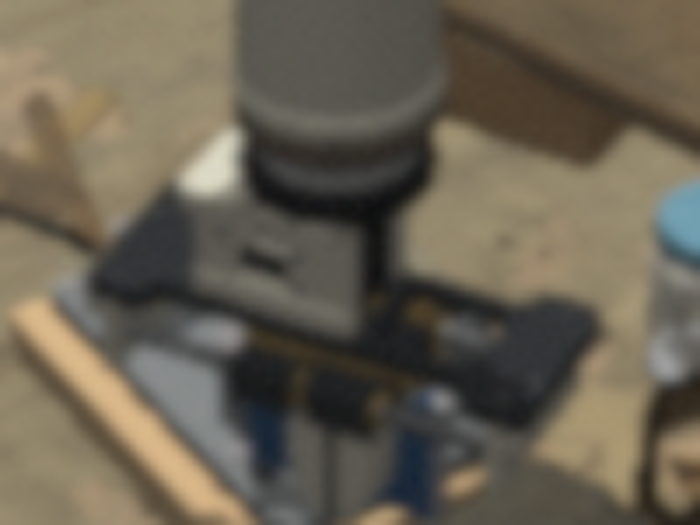

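apply_moves([
  [0, 0, 0, 0.0107, 0.0006, 0.002, 0],
  [0, 0, 0, 0.0107, 0.0007, 0, 0],
  [0, 0, 5.5, 0.0075, 0.0019, 0, 0],
  [0, 0, 6, 0.0065, 0.0025, 0, 0],
  [0, 0, 6, 0.0063, 0.0031, 0, 0],
  [0, 0, 6, 0.0058, 0.0038, 0, 0],
  [0, 0, 6, 0.0054, 0.0043, 0, 0],
  [0, 0, 6, 0.005, 0.0049, 0, 0],
  [0, 0, 6, 0.0044, 0.0054, 0, 0],
  [0, 0, 6, 0.0038, 0.0058, 0, 0],
  [0, 0, 0, 0, 0, 0, 0],
])

```text
t: 3.88
tcp_pos: [0.5326, -0.0198, 0.146]
tool_rot: [2.548, 1.836, 0.005]
wrist_force: [-0.3, 0.3, -0.6]
gripper_width: 0.003
```

```bash
python3 -c "
from h import *;st()
im=get_image('scene');save(im,'s3.png',(270,150,370,225),7)"
```

```text
t 3.88 tcp [ 0.5326 -0.0198  0.146 ] yawY -18.45 tilt 0.19 F [-0.33  0.28 -0.57] T [-0.1   0.09 -0.04] w 0.2mm zvec [ 3.3e-03  7.0e-04 -1.0e+00]
j [-0.05  0.46  0.04  1.97 -0.03  0.71 -0.31]
```

View pics/s3.png

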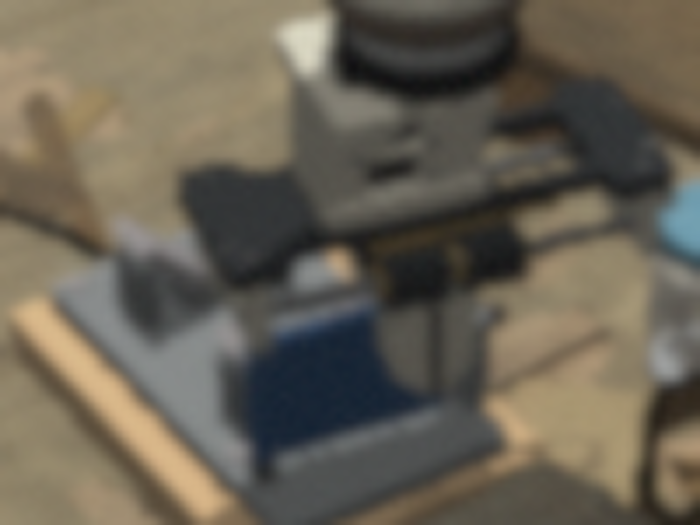

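The gate has swung to within about 0.25 rad, and the finger (435,340) is on its outer face. Next I push through the catch.

apply_moves([
  [0, 0, 3, 0.0005, 0.003, -0.002, 0],
  [0, 0, 3, 0.0005, 0.003, -0.002, 0],
  [0, 0, 3, 0, 0.003, -0.002, 0],
  [0, 0, 2, 0, 0.003, 0, 0],
  [0, 0, 2, 0, 0.0025, 0, 0],
  [0, 0, 0, 0, 0, 0, 0],
  [0, 0, 0, 0, 0, 0, 0],
])

```text
t: 4.52
tcp_pos: [0.5331, -0.0083, 0.1395]
tool_rot: [2.331, 2.101, 0.002]
wrist_force: [1.6, -4.2, 2.5]
gripper_width: 0.003
```

```bash
python3 -c "
from h import *;st()
im=get_image('scene');save(im,'s4.png',(270,150,370,225),7)"
```

```text
t 4.52 tcp [ 0.5331 -0.0083  0.1395] yawY -5.93 tilt 0.22 F [ 1.64 -4.2   2.52] T [-1.09 -0.26  0.08] w 0.3mm zvec [ 0.0034 -0.0017 -1.    ]
j [-0.03  0.47 -0.01  1.97  0.01  0.7  -0.15]
```

View pics/s4.png

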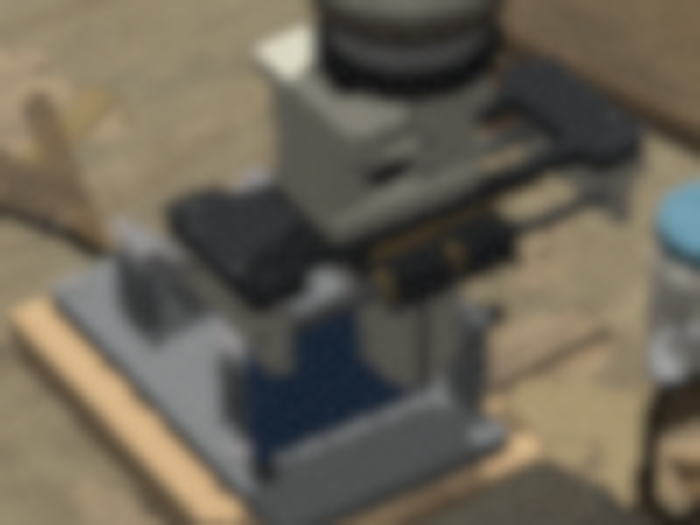

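The push now reads about 4 N in the catch zone. I'll keep going.

apply_moves([
  [0, 0, 0, 0, 0.002, 0, 0],
  [0, 0, 0, 0, 0.002, 0, 0],
  [0, 0, 0, 0, 0, 0, 0],
  [0, 0, 0, 0, 0, 0, 0],
])

```text
t: 4.9
tcp_pos: [0.5331, -0.008, 0.1396]
tool_rot: [2.332, 2.096, -0.002]
wrist_force: [1.8, -13.4, 2.2]
gripper_width: 0.006
```

apply_moves([
  [0, 0, 0, 0, 0.002, 0, 0],
  [0, 0, 0, 0, 0, 0, 0],
  [0, 0, 0, 0, 0, 0, 0],
])

```text
t: 5.15
tcp_pos: [0.5331, -0.0079, 0.1396]
tool_rot: [2.332, 2.094, -0.004]
wrist_force: [1.4, -18.2, 2.3]
gripper_width: 0.004
```

apply_moves([
  [0, 0, 0, 0, -0.01, 0, 0],
  [0, 0, 0, 0, -0.02, 0.0, 0],
  [0, 0, 0, 0, -0.01, 0.035, 0],
  [0, 0, 0, 0, 0, 0.04, 0],
  [0, 0, 0, 0, 0, 0.04, 0],
  [0, 0, 0, -0.03, -0.02, 0.04, 0],
  [0, 0, 0, -0.03, -0.03, 0, 0],
  [0, 0, 0, -0.02, -0.03, 0, 0],
  [0, 0, 0, 0, -0.03, 0, 0],
  [0, 0, 0, 0, 0, 0, 0],
])

```text
t: 5.98
tcp_pos: [0.4575, -0.1514, 0.2855]
tool_rot: [2.337, 2.094, -0.0]
wrist_force: [0.4, -0.9, 0.1]
gripper_width: 0.003
```

```bash
python3 -c "
from h import *;st()
im=get_image('scene');np.savez('scene1.npz',**im);save(im,'s5.png',(270,150,370,225),7);im=get_image('top');np.savez('top1.npz',**im);save(im,'t5.png',(260,170,360,245),7)"
```

```text
t 5.98 tcp [ 0.4575 -0.1514  0.2855] yawY -6.27 tilt 0.19 F [ 0.44 -0.85  0.14] T [-0.18 -0.03 -0.  ] w 0.3mm zvec [ 0.0021 -0.0027 -1.    ]
j [ 0.19  0.17  0.08  1.98 -0.01  0.98  0.17]
```

View pics/s5.png

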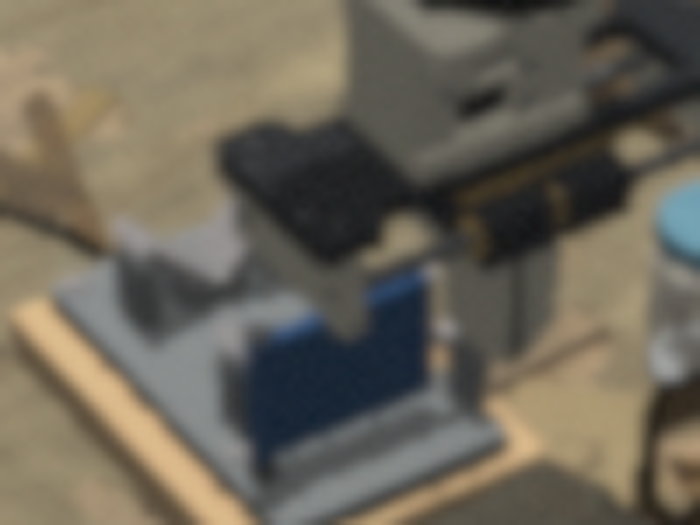

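View pics/t5.png

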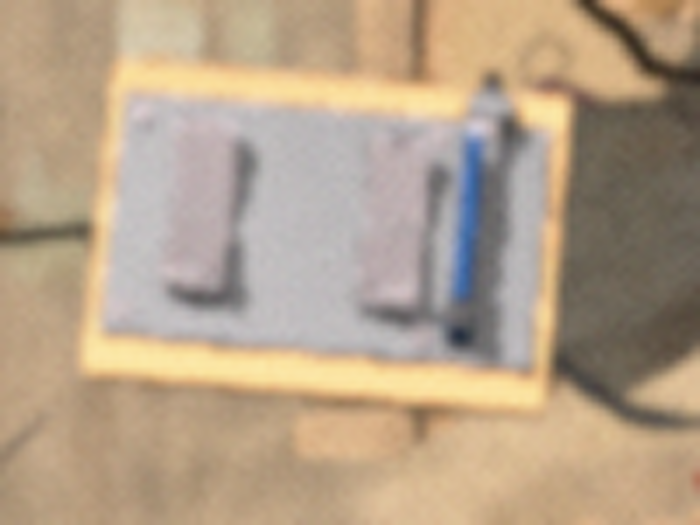

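In the top view the gate runs from (472,135) to (462,300), parallel to the V blocks, with the catch at its far end. It looks shut. I'll measure it, and refine the V axis and roller position from clear views.

```bash
cat > m3.py <<'E'
from h import *; from meas2 import ray
im=dict(np.load("top1.npz")); hsv=cv2.cvtColor(im["pixels"],cv2.COLOR_RGB2HSV)
g=(hsv[...,0]>100)&(hsv[...,0]<125)&(hsv[...,1]>110); g[:183]=0;g[218:]=0;g[:,:318]=0;g[:,335:]=0
v,u=np.nonzero(g); q=ray(im,np.c_[u,v],.113)[:,:2]; c=q.mean(0); d=np.linalg.svd(q-c)[2][0]; d*=np.sign(d[0])
print("gate top",len(q),c,"ang",np.degrees(np.arctan2(d[1],d[0])),np.ptp((q-c)@d))
th=np.radians(-5.6);ex=np.array([np.cos(th),np.sin(th)]);ey=np.array([-ex[1],ex[0]]);O=np.array([.5222,.0867])
r=q-O; print("in rest: x",np.percentile(r@ex,[2,50,98]).round(4),"y",np.percentile(r@ey,[2,50,98]).round(4))
# V block rims, 7x zoom picks: (far-left,far-right,near-left,near-right) at rim z .088
for nm,pk in(("left",[[175,120],[243,128],[162,292],[228,300]]),("right",[[368,135],[433,145],[357,302],[425,312]])):
    p=np.array(pk)/7-.43+[260,170]; w=ray(im,p,.088)[:,:2]-O; print(nm,np.c_[w@ex,w@ey].round(4).tolist())
# roller: brass mask
m=(hsv[...,0]>14)&(hsv[...,0]<30)&(hsv[...,1]>140); m[:212]=0;m[240:]=0;m[:,:176]=0;m[:,232:]=0
cs,_=cv2.findContours(m.astype(np.uint8),cv2.RETR_EXTERNAL,cv2.CHAIN_APPROX_NONE);cn=max(cs,key=cv2.contourArea)
print("roller top",cv2.boundingRect(cn),cv2.minAreaRect(ray(im,cn[:,0],.065)[:,:2].astype(np.float32)*1000))
f=im["pixels"].copy(); cv2.drawContours(f,[cn],-1,(255,0,0),1); im["pixels"]=f; save(im,"chk2.png",(170,195,250,255),8)
E
python3 m3.py
```

```text
gate top 35 [0.50814225 0.0112684 ] ang -5.091301960495223 0.06270286874638208
in rest: x [-0.0344 -0.0064  0.026 ] y [-0.0793 -0.0764 -0.074 ]
left [[0.0352, 0.059], [0.0342, 0.0282], [-0.043, 0.0568], [-0.0441, 0.0271]]
right [[0.0359, -0.028], [0.0339, -0.0575], [-0.0399, -0.0301], [-0.0418, -0.0606]]
roller top (181, 215, 45, 19) ((453.9389953613281, 402.27886962890625), (142.43380737304688, 38.917762756347656), 77.22834014892578)
```

View pics/chk2.png

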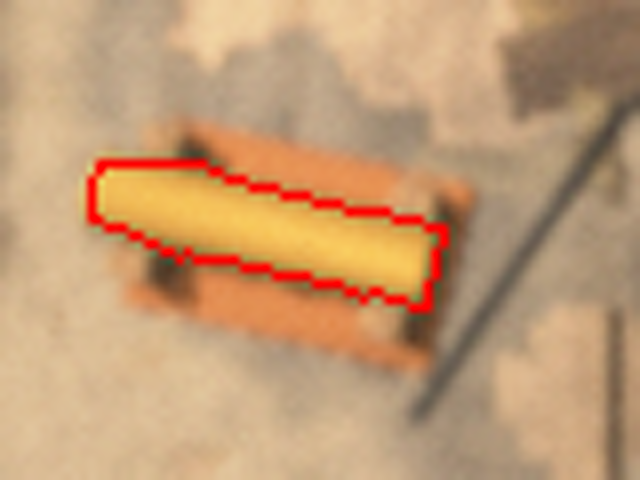

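The gate's measured angle is within 0.5° of the rest, and its mid-plane is at y = −76 mm (expected −77), so it is shut. The roller is centred near (0.454, 0.4005) with a yaw of about −13°. I'll move above it.

apply_moves([
  [0, 0, 0, 0, 0.015, 0, 0.09],
  [0, 0, -0.4, 0, 0.03, 0, 0.09],
  [0, 0, -0.4, 0, 0.03, 0, 0.09],
  [0, 0, -0.4, 0, 0.03, 0, 0.09],
  [0, 0, -0.4, 0, 0.03, 0, 0.09],
  [0, 0, -0.4, 0, 0.03, 0, 0.09],
  [0, 0, -0.4, 0, 0.03, 0, 0.09],
  [0, 0, -0.4, 0, 0.03, 0, 0.09],
  [0, 0, -0.4, 0, 0.03, 0, 0.09],
  [0, 0, -0.4, 0, 0.03, 0, 0.09],
  [0, 0, -0.4, 0, 0.03, 0, 0.09],
  [0, 0, -0.4, 0, 0.03, 0, 0.09],
  [0, 0, -0.4, 0, 0.03, 0, 0.09],
  [0, 0, -0.4, 0, 0.03, 0, 0.09],
  [0, 0, -0.4, 0, 0.03, 0, 0.09],
  [0, 0, -0.4, 0, 0.03, 0, 0.09],
  [0, 0, -0.4, 0, 0.03, 0, 0.09],
  [0, 0, -0.4, 0, 0.03, 0, 0.09],
  [0, 0, 0, 0, 0.025, 0, 0.09],
  [0, 0, 0, 0, 0, 0, 0.09],
])

```text
t: 7.75
tcp_pos: [0.455, 0.4126, 0.2841]
tool_rot: [-2.438, -1.972, -0.002]
wrist_force: [-0.6, 1.1, 0.4]
gripper_width: 0.979
```

apply_moves([
  [0, 0, 0, 0, 0, 0, 0.09],
  [0, 0, 0, 0, 0, 0, 0.09],
])

```text
t: 7.92
tcp_pos: [0.458, 0.4047, 0.2837]
tool_rot: [-2.45, -1.966, 0.002]
wrist_force: [0.7, -0.5, -0.3]
gripper_width: 0.981
```

```bash
python3 -c "
from h import *;st()"
```

```text
t 7.92 tcp [0.458  0.4047 0.2837] yawY -12.50 tilt 0.08 F [ 0.74 -0.49 -0.32] T [-0.11  0.04  0.03] w 90.0mm zvec [-1.1e-03 -8.0e-04 -1.0e+00]
j [-0.57  0.42 -0.26  1.67  0.12  1.07 -1.08]
```

apply_moves([
  [0, 0, -0.5, -0.003, -0.004, -0.02, 0.09],
  [0, 0, 0, 0, 0, -0.025, 0.09],
  [0, 0, 0, 0, 0, -0.025, 0.09],
  [0, 0, 0, 0, 0, -0.025, 0.09],
  [0, 0, 0, 0, 0, -0.025, 0.09],
  [0, 0, 0, 0, 0, -0.02, 0.09],
  [0, 0, 0, 0, 0, 0, 0.09],
  [0, 0, 0, 0, 0, 0, 0.09],
])

```text
t: 8.58
tcp_pos: [0.4558, 0.3987, 0.1435]
tool_rot: [2.461, 1.952, -0.005]
wrist_force: [1.2, 0.6, 0.9]
gripper_width: 0.98
```

```bash
python3 -c "
from h import *;st()
im=get_image('scene');save(im,'s6.png',(200,110,300,185),7)"
```

```text
t 8.58 tcp [0.4558 0.3987 0.1435] yawY -13.16 tilt 0.17 F [1.23 0.58 0.91] T [-0.09  0.06 -0.  ] w 90.0mm zvec [-0.0019 -0.0023 -1.    ]
j [-0.59  0.58 -0.23  1.78  0.17  0.81 -1.13]
```

View pics/s6.png

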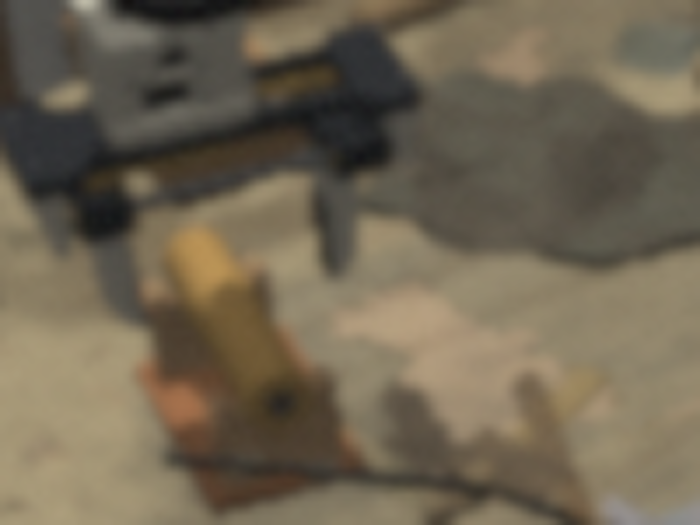

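The fingers straddle the roller: the tips at (130,320) and (335,275) have a midpoint close to the roller's middle at (235,310). I'll lower and grip.

apply_moves([
  [0, 0, 0, -0.001, 0, -0.018, 0.09],
  [0, 0, 0, 0, 0, -0.019, 0.09],
  [0, 0, 0, 0, 0, 0, 0.09],
  [0, 0, 0, 0, 0, 0, 0.06],
  [0, 0, 0, 0, 0, 0, 0.04],
  [0, 0, 0, 0, 0, 0, 0.02],
  [0, 0, 0, 0, 0, 0, 0.02],
  [0, 0, 0, 0, 0, 0, 0.02],
  [0, 0, 0, 0, 0, 0, 0.02],
  [0, 0, 0, 0, 0, 0, 0.02],
], newtons=45)

```text
t: 9.47
tcp_pos: [0.4551, 0.4005, 0.1075]
tool_rot: [-2.46, -1.954, -0.001]
wrist_force: [-0.4, -0.4, 0.1]
gripper_width: 0.523
```

```bash
python3 -c "
from h import *;st()"
```

```text
t 9.47 tcp [0.4551 0.4005 0.1075] yawY -13.07 tilt 0.03 F [-0.4  -0.42  0.06] T [-0.15  0.03 -0.02] w 48.0mm zvec [ 4.e-04  3.e-04 -1.e+00]
j [-0.6   0.63 -0.21  1.79  0.19  0.74 -1.15]
```

apply_moves([
  [0, 0, 0, 0, 0, 0, 0.02],
  [0, 0, 0, 0, 0, 0, 0.02],
  [0, 0, 0, 0, 0, 0, 0.02],
  [0, 0, 0, 0, 0, 0, 0.02],
])

```text
t: 9.8
tcp_pos: [0.455, 0.4004, 0.1071]
tool_rot: [-2.46, -1.954, 0.0]
wrist_force: [0.4, 0.5, -0.1]
gripper_width: 0.36
```

```bash
python3 -c "
from h import *;st()"
```

```text
t 9.80 tcp [0.455  0.4004 0.1071] yawY -13.07 tilt 0.01 F [ 0.37  0.54 -0.15] T [-0.15  0.14 -0.06] w 33.1mm zvec [-2.e-04 -1.e-04 -1.e+00]
j [-0.6   0.63 -0.21  1.79  0.19  0.74 -1.15]
```

Closed at 33–34 mm, so the roller is gripped. Lifting.

apply_moves([
  [0, 0, 0, 0, 0, 0, 0.02],
  [0, 0, 0, 0, 0, 0.01, 0.02],
  [0, 0, 0, 0, 0, 0.02, 0.02],
  [0, 0, 0, 0, 0, 0.025, 0.02],
  [0, 0, 0, 0, 0, 0.025, 0.02],
  [0, 0, 0, 0, 0, 0.025, 0.02],
  [0, 0, 0, 0, 0, 0.015, 0.02],
  [0, 0, 0, 0, 0, 0, 0.02],
  [0, 0, 0, 0, 0, 0, 0.02],
])

```text
t: 10.55
tcp_pos: [0.4552, 0.4005, 0.2279]
tool_rot: [2.46, 1.954, 0.003]
wrist_force: [0.7, 0.3, -4.5]
gripper_width: 0.361
```

```bash
python3 -c "
from h import *;st()
im=get_image('scene');np.savez('scene2.npz',**im);save(im,'s7.png',(190,90,310,180),6);im=get_image('top');save(im,'t7.png',(150,180,270,270),6)"
```

```text
t 10.55 tcp [0.4552 0.4005 0.2279] yawY -13.07 tilt 0.09 F [ 0.69  0.3  -4.49] T [-0.11  0.07  0.  ] w 33.1mm zvec [ 1.3e-03  9.0e-04 -1.0e+00]
j [-0.58  0.47 -0.25  1.73  0.14  0.96 -1.11]
```

View pics/s7.png

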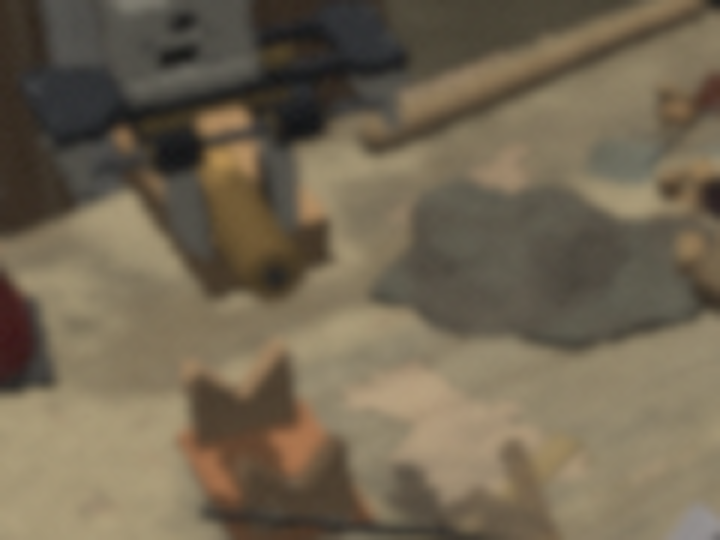

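View pics/t7.png

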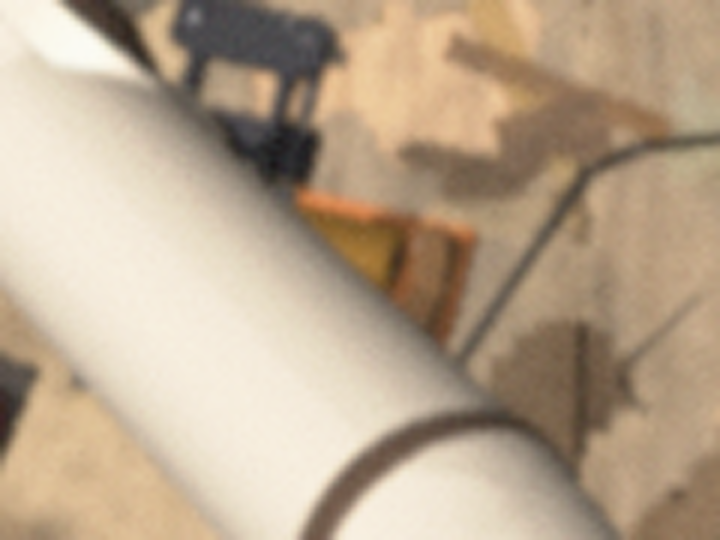

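Run:
```python
from h import *; from meas2 import ray
im=dict(np.load("scene2.npz")); P=cloud(im)
print(P[134:138,234:238].reshape(-1,3).round(4)[::3]); print(ray(im,[[235.3,135.3]],.181))
hsv=cv2.cvtColor(im["pixels"],cv2.COLOR_RGB2HSV)
m=(abs(P[...,2]-.19)<.03)&(abs(P[...,0]-.455)<.05)&(P[...,1]>.3)&(P[...,1]<.5)&(hsv[...,0]>12)&(hsv[...,0]<28)&(hsv[...,1]>90)
q=P[m]; print(len(q)); 
a=np.array([.228,.974]); s=(q[:,:2]-[.455,.4005])@a
for lo in np.arange(-.08,.04,.015):
    k=(s>lo)&(s<lo+.015); 
    if k.sum()>3: print(lo.round(3),k.sum(),np.percentile(q[k,2],95).round(4),s[k].min().round(4))
print(np.percentile(s,[0,1,5]))
o=status.get_obs();print(o["t"],o["wrist_force"])
```

```text
[[0.4401 0.3367 0.186 ]
 [0.446  0.3281 0.1877]
 [0.4422 0.3283 0.1855]
 [0.4408 0.3333 0.18  ]
 [0.4352 0.3299 0.1802]
 [0.448  0.3346 0.1728]]
[[0.44294764 0.3347367  0.181     ]]
244
-0.08 62 0.2001 -0.0785
-0.065 33 0.1998 -0.065
-0.05 29 0.2004 -0.0499
-0.035 25 0.2007 -0.035
-0.02 27 0.201 -0.0197
-0.005 33 0.2089 -0.0045
0.01 17 0.2038 0.011
0.025 13 0.2001 0.0253
[-0.07845576 -0.07691399 -0.07380359]
10.65 [-0.28444474 -0.44518934 -3.3862935 ]
```

The roller is held level and centred: its end is at −70 to −73 mm along the axis from the grip. I'll carry it over the V.

apply_moves([
  [0, 0, 0.6, 0.003, -0.013, 0, 0.02],
  [0, 0, 0.6, 0.0056, -0.0257, 0, 0.02],
  [0, 0, 0.6, 0.0056, -0.0257, 0, 0.02],
  [0, 0, 0.6, 0.0056, -0.0257, 0, 0.02],
  [0, 0, 0.6, 0.0056, -0.0257, 0, 0.02],
  [0, 0, 0.6, 0.0056, -0.0257, 0, 0.02],
  [0, 0, 0.6, 0.0056, -0.0257, 0, 0.02],
  [0, 0, 0.6, 0.0056, -0.0257, 0, 0.02],
  [0, 0, 0.6, 0.0056, -0.0257, 0, 0.02],
  [0, 0, 0.6, 0.0056, -0.0257, 0, 0.02],
  [0, 0, 0.6, 0.0056, -0.0257, 0, 0.02],
  [0, 0, 0.6, 0.0056, -0.0257, 0, 0.02],
  [0, 0, 0.3, 0.003, -0.013, 0, 0.02],
  [0, 0, 0, 0, 0, 0, 0.02],
  [0, 0, 0, 0, 0, 0, 0.02],
  [0, 0, 0, 0, 0, 0, 0.02],
])

```text
t: 11.98
tcp_pos: [0.5217, 0.0926, 0.2261]
tool_rot: [-2.324, -2.111, 0.002]
wrist_force: [-0.4, 1.4, -2.8]
gripper_width: 0.355
```

```bash
python3 -c "
from h import *;st()"
```

```text
t 11.98 tcp [0.5217 0.0926 0.2261] yawY -5.52 tilt 0.13 F [-0.38  1.35 -2.82] T [-0.07  0.08  0.01] w 32.6mm zvec [-2.3e-03  5.0e-04 -1.0e+00]
j [-0.07  0.34 -0.19  1.92  0.08  0.89 -0.39]
```

apply_moves([
  [0, 0, 0, 0.001, 0, -0.02, 0.02],
  [0, 0, 0, 0, 0, -0.02, 0.02],
  [0, 0, 0, 0, 0, -0.02, 0.02],
  [0, 0, 0, 0, 0, -0.02, 0.02],
  [0, 0, 0, 0, 0, 0, 0.02],
  [0, 0, 0, 0, 0, 0, 0.02],
  [0, 0, 0, 0, 0, 0, 0.02],
])

```text
t: 12.57
tcp_pos: [0.5239, 0.0929, 0.1478]
tool_rot: [-2.325, -2.113, -0.001]
wrist_force: [1.2, -0.5, -3.0]
gripper_width: 0.363
```

```bash
python3 -c "
from h import *;st()
im=get_image('scene');np.savez('scene3.npz',**im);save(im,'s8.png',(255,140,355,215),7);im=get_image('top');np.savez('top3.npz',**im);save(im,'t8.png',(255,160,355,235),7)"
```

```text
t 12.57 tcp [0.5239 0.0929 0.1478] yawY -5.48 tilt 0.05 F [ 1.2  -0.45 -3.04] T [-0.12  0.02  0.03] w 33.3mm zvec [ 6.e-04  6.e-04 -1.e+00]
j [-0.09  0.46 -0.17  1.97  0.11  0.72 -0.42]
```

View pics/s8.png

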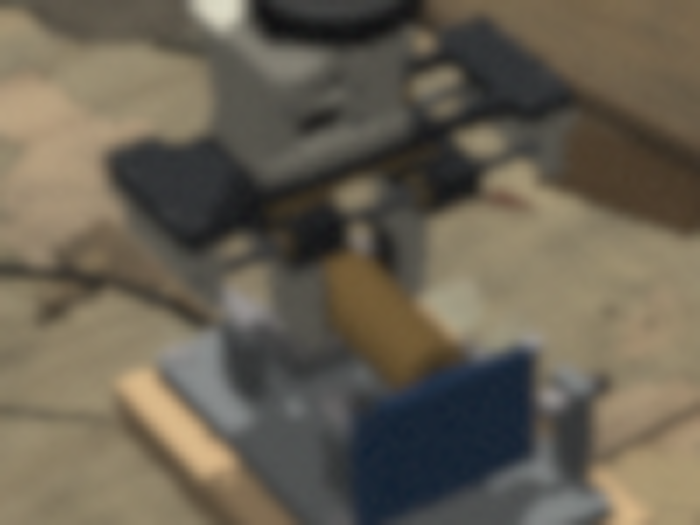

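View pics/t8.png

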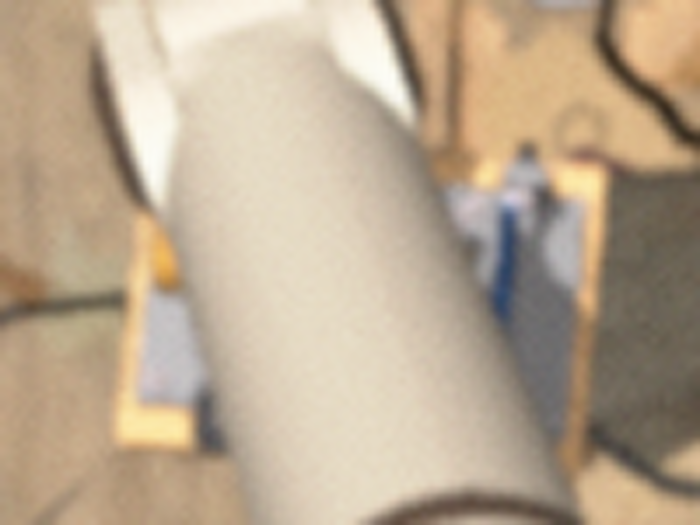

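The roller is above the V and inside the shut gate; in the scene view its end is at about (430,365), behind the gate. I'll lower it gently.

apply_moves([
  [0, 0, 0, -0.001, 0, -0.005, 0.02],
  [0, 0, 0, 0, 0, -0.005, 0.02],
  [0, 0, 0, 0, 0, -0.005, 0.02],
  [0, 0, 0, 0, 0, -0.003, 0.02],
  [0, 0, 0, 0, 0, 0, 0.02],
  [0, 0, 0, 0, 0, 0, 0.02],
  [0, 0, 0, 0, 0, 0, 0.02],
])

```text
t: 13.25
tcp_pos: [0.5227, 0.0917, 0.1291]
tool_rot: [-2.327, -2.111, 0.0]
wrist_force: [0.3, 0.5, -2.6]
gripper_width: 0.363
```

```bash
python3 -c "
from h import *;st()"
```

```text
t 13.25 tcp [0.5227 0.0917 0.1291] yawY -5.57 tilt 0.00 F [ 0.35  0.47 -2.63] T [-0.07  0.01 -0.03] w 33.3mm zvec [-1.e-04  0.e+00 -1.e+00]
j [-0.09  0.49 -0.16  1.98  0.12  0.68 -0.43]
```

apply_moves([
  [0, 0, 0, -0.0002, -0.002, 0, 0.02],
  [0, 0, 0, -0.0002, -0.002, 0, 0.02],
  [0, 0, 0, 0, 0, 0, 0.02],
  [0, 0, 0, 0, 0, 0, 0.02],
  [0, 0, 0, 0, 0, 0, 0.02],
])

```text
t: 13.67
tcp_pos: [0.5223, 0.0876, 0.1293]
tool_rot: [2.327, 2.111, 0.0]
wrist_force: [-0.5, 1.2, -2.9]
gripper_width: 0.358
```

```bash
python3 -c "
from h import *;st()"
```

```text
t 13.67 tcp [0.5223 0.0876 0.1293] yawY -5.58 tilt 0.01 F [-0.47  1.16 -2.91] T [-0.08  0.03 -0.06] w 32.9mm zvec [ 2.e-04  1.e-04 -1.e+00]
j [-0.08  0.49 -0.16  1.98  0.12  0.68 -0.42]
```

apply_moves([
  [0, 0, 0, -0.0001, -0.001, 0, 0.02],
  [0, 0, 0, 0, 0, 0, 0.02],
  [0, 0, 0, 0, 0, 0, 0.02],
])

```text
t: 13.92
tcp_pos: [0.5221, 0.0867, 0.1292]
tool_rot: [-2.327, -2.111, -0.0]
wrist_force: [-0.7, 0.3, -2.6]
gripper_width: 0.358
```

```bash
python3 -c "
from h import *;st()"
```

```text
t 13.92 tcp [0.5221 0.0867 0.1292] yawY -5.57 tilt 0.00 F [-0.74  0.31 -2.61] T [-0.08  0.02  0.02] w 32.9mm zvec [ 0.  0. -1.]
j [-0.08  0.49 -0.16  1.98  0.12  0.68 -0.42]
```

Nominally 3 mm short, with no contact. I'll probe on in 1 mm steps to locate the gate.

apply_moves([
  [0, 0, 0, -0.0001, -0.001, 0, 0.02],
  [0, 0, 0, 0, 0, 0, 0.02],
  [0, 0, 0, 0, 0, 0, 0.02],
])

```text
t: 14.17
tcp_pos: [0.522, 0.0856, 0.1292]
tool_rot: [2.327, 2.111, -0.0]
wrist_force: [-0.6, -0.0, -3.0]
gripper_width: 0.359
```

apply_moves([
  [0, 0, 0, -0.0001, -0.001, 0, 0.02],
  [0, 0, 0, 0, 0, 0, 0.02],
  [0, 0, 0, 0, 0, 0, 0.02],
])

```text
t: 14.42
tcp_pos: [0.5219, 0.0846, 0.1292]
tool_rot: [2.327, 2.111, 0.0]
wrist_force: [0.9, -0.0, -3.5]
gripper_width: 0.361
```

```bash
python3 -c "
from h import *;st()"
```

```text
t 14.42 tcp [0.5219 0.0846 0.1292] yawY -5.58 tilt 0.00 F [ 0.93 -0.03 -3.46] T [-0.09  0.07  0.02] w 33.1mm zvec [ 1.e-04 -0.e+00 -1.e+00]
j [-0.08  0.49 -0.16  1.98  0.12  0.68 -0.41]
```

apply_moves([
  [0, 0, 0, -0.0001, -0.001, 0, 0.02],
  [0, 0, 0, 0, 0, 0, 0.02],
  [0, 0, 0, 0, 0, 0, 0.02],
])

```text
t: 14.67
tcp_pos: [0.5218, 0.0836, 0.1292]
tool_rot: [-2.327, -2.111, 0.0]
wrist_force: [-0.4, -0.1, -3.6]
gripper_width: 0.363
```

apply_moves([
  [0, 0, 0, -0.0001, -0.001, 0, 0.02],
  [0, 0, 0, 0, 0, 0, 0.02],
  [0, 0, 0, 0, 0, 0, 0.02],
])

```text
t: 14.92
tcp_pos: [0.5217, 0.0829, 0.1292]
tool_rot: [-2.326, -2.111, -0.0]
wrist_force: [-0.1, 1.0, -1.9]
gripper_width: 0.358
```

```bash
python3 -c "
from h import *;st()"
```

```text
t 14.92 tcp [0.5217 0.0829 0.1292] yawY -5.56 tilt 0.02 F [-0.09  0.96 -1.93] T [ 0.06  0.04 -0.  ] w 32.9mm zvec [ 1.e-04  3.e-04 -1.e+00]
j [-0.08  0.49 -0.16  1.98  0.12  0.68 -0.41]
```

There's light contact at TCP y ≈ 0.083: the last step came up short and the moment changed. I'll back off 2 mm, then seat.

apply_moves([
  [0, 0, 0, 0.0002, 0.0022, 0, 0.02],
  [0, 0, 0, 0, 0, -0.001, 0.02],
  [0, 0, 0, 0, 0, -0.001, 0.02],
  [0, 0, 0, 0, 0, -0.001, 0.02],
  [0, 0, 0, 0, 0, 0, 0.02],
  [0, 0, 0, 0, 0, 0, 0.02],
])

```text
t: 15.42
tcp_pos: [0.5221, 0.0848, 0.1262]
tool_rot: [2.327, 2.111, 0.0]
wrist_force: [1.0, 0.5, -3.0]
gripper_width: 0.362
```

```bash
python3 -c "
from h import *;st()"
```

```text
t 15.42 tcp [0.5221 0.0848 0.1262] yawY -5.57 tilt 0.02 F [ 1.03  0.47 -3.03] T [-0.14 -0.06  0.08] w 33.3mm zvec [ 4.e-04 -0.e+00 -1.e+00]
j [-0.08  0.49 -0.16  1.98  0.12  0.68 -0.42]
```

apply_moves([
  [0, 0, 0, 0, 0, -0.001, 0.02],
  [0, 0, 0, 0, 0, 0, 0.02],
  [0, 0, 0, 0, 0, 0, 0.02],
])

```text
t: 15.67
tcp_pos: [0.5226, 0.0849, 0.1255]
tool_rot: [2.326, 2.11, 0.002]
wrist_force: [1.9, 0.4, -1.4]
gripper_width: 0.363
```

```bash
python3 -c "
from h import *;st()"
```

```text
t 15.67 tcp [0.5226 0.0849 0.1255] yawY -5.58 tilt 0.08 F [ 1.91  0.41 -1.36] T [-0.22 -0.34  0.  ] w 33.3mm zvec [ 1.4e-03  2.0e-04 -1.0e+00]
j [-0.08  0.49 -0.16  1.98  0.12  0.67 -0.42]
```

The near face touches first and nudges the roller in +x. I'll shift slightly in +x and continue down.

apply_moves([
  [0, 0, 0, 0.001, -0.0001, 0, 0.02],
  [0, 0, 0, 0, 0, -0.001, 0.02],
  [0, 0, 0, 0, 0, 0, 0.02],
  [0, 0, 0, 0, 0, 0, 0.02],
])

```text
t: 16.0
tcp_pos: [0.523, 0.0848, 0.1251]
tool_rot: [2.326, 2.111, 0.0]
wrist_force: [-1.6, -1.0, 7.8]
gripper_width: 0.364
```

```bash
python3 -c "
from h import *;st()"
```

```text
t 16.00 tcp [0.523  0.0848 0.1251] yawY -5.55 tilt 0.02 F [-1.62 -0.97  7.8 ] T [-0.24  0.48  0.18] w 33.4mm zvec [ 3.e-04 -3.e-04 -1.e+00]
j [-0.08  0.5  -0.16  1.98  0.12  0.68 -0.42]
```

apply_moves([
  [0, 0, 0, 0, 0, -0.001, 0.02],
  [0, 0, 0, 0, 0, 0, 0.02],
  [0, 0, 0, 0, 0, 0, 0.02],
])

```text
t: 16.25
tcp_pos: [0.523, 0.0848, 0.125]
tool_rot: [2.326, 2.111, -0.0]
wrist_force: [-5.5, -2.6, 15.4]
gripper_width: 0.364
```

```bash
python3 -c "
from h import *;st()"
```

```text
t 16.25 tcp [0.523  0.0848 0.125 ] yawY -5.55 tilt 0.03 F [-5.46 -2.62 15.4 ] T [-0.41  1.17  0.13] w 33.5mm zvec [ 3.e-04 -5.e-04 -1.e+00]
j [-0.08  0.5  -0.16  1.98  0.12  0.68 -0.42]
```

Seated: TCP z is 0.125 as expected, and Fz is 15 N. There's a sideways load of −5.5 N, so I'll balance it by shifting a little in −x.

apply_moves([
  [0, 0, 0, -0.0007, 0.0002, 0, 0.02],
  [0, 0, 0, 0, 0, 0, 0.02],
  [0, 0, 0, 0, 0, 0, 0.02],
  [0, 0, 0, 0, 0, 0, 0.02],
])

```text
t: 16.58
tcp_pos: [0.5229, 0.0848, 0.125]
tool_rot: [2.325, 2.11, 0.001]
wrist_force: [-3.5, -1.2, 13.9]
gripper_width: 0.361
```

```bash
python3 -c "
from h import *;st()
im=get_image('scene');np.savez('scene4.npz',**im);save(im,'s9.png',(255,140,355,215),7)
for i in range(6): get_image('top'); print(status.get_obs()['wrist_force'].round(2))"
```

```text
t 16.58 tcp [0.5229 0.0848 0.125 ] yawY -5.56 tilt 0.09 F [-3.47 -1.23 13.95] T [-0.49  0.82  0.12] w 33.2mm zvec [ 1.6e-03 -5.0e-04 -1.0e+00]
j [-0.08  0.49 -0.16  1.98  0.12  0.67 -0.42]
[-3.81 -1.81 14.12]
[-4.08 -0.91 14.21]
[-3.97 -2.4  13.95]
[-2.87 -1.97 14.63]
[-3.43 -2.12 14.85]
[-3.53 -0.42 14.75]
```

View pics/s9.png

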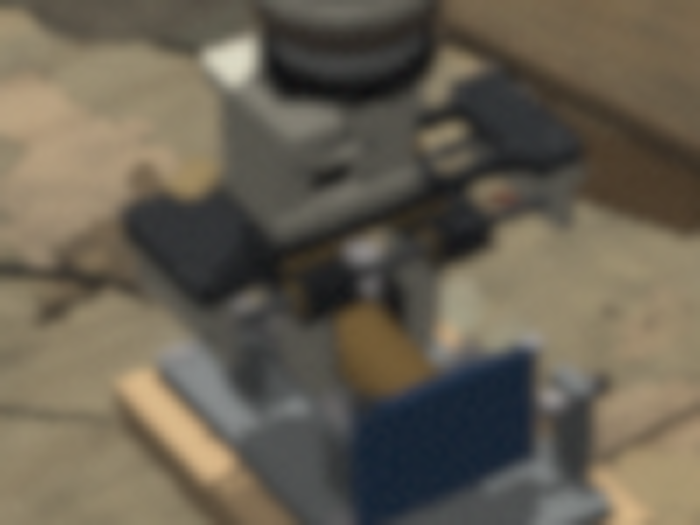

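apply_moves([
  [0, 0, 0, -0.0009, 0.0002, -0.0001, 0.02],
  [0, 0, 0, 0, 0, 0, 0.02],
  [0, 0, 0, 0, 0, 0, 0.02],
  [0, 0, 0, 0, 0, 0, 0.02],
  [0, 0, 0, 0, 0, 0, 0.02],
])

```text
t: 17.35
tcp_pos: [0.5228, 0.0848, 0.125]
tool_rot: [2.325, 2.109, 0.003]
wrist_force: [-1.6, -2.6, 11.7]
gripper_width: 0.357
```

Run:
```python
from h import *
st()
F=[]
for i in range(8): im=get_image('scene'); F.append(status.get_obs()['wrist_force'])
print(np.mean(F,0).round(2),np.std(F,0).round(2))
P=cloud(im);hsv=cv2.cvtColor(im["pixels"],cv2.COLOR_RGB2HSV)
th=np.radians(-5.6);ex=np.array([np.cos(th),np.sin(th)]);ey=np.array([-ex[1],ex[0]]);O=np.array([.5228,.0867])
x,y=(P[...,:2]-O)@ex,(P[...,:2]-O)@ey
g=(hsv[...,0]>100)&(hsv[...,0]<125)&(hsv[...,1]>110)&(abs(x)<.1)&(abs(y+.08)<.05)&(P[...,2]>.05)
a,b=np.polyfit(x[g],y[g],1); print("gate",g.sum(),"slope",a,"y at 0",b)
q=(hsv[...,0]>12)&(hsv[...,0]<28)&(hsv[...,1]>100)&(abs(x)<.03)&(y>-.09)&(y<-.02)&(P[...,2]>.08)
print("roller",q.sum(),"top z",np.percentile(P[...,2][q],[50,90]),"x",np.median(x[q]))
np.savez('scene5.npz',**im)
```

```text
t 17.35 tcp [0.5228 0.0848 0.125 ] yawY -5.57 tilt 0.18 F [-1.61 -2.65 11.72] T [-0.6   0.39  0.22] w 32.8mm zvec [ 3.2e-03 -4.0e-04 -1.0e+00]
j [-0.08  0.49 -0.16  1.98  0.12  0.67 -0.42]
[-1.41 -2.33 12.83] [0.33 0.25 0.57]
gate 349 slope 0.007533190288534051 y at 0 -0.0827583702321502
roller 73 top z [0.09408341 0.09917959] x -0.005893147791844993
```

Gate still shut (slope 0.008 rad) and roller top at about 0.095 m, as it should be. I'll add about 2 N of push.

apply_moves([
  [0, 0, 0, 0, 0, -0.0003, 0.02],
  [0, 0, 0, 0, 0, 0, 0.02],
  [0, 0, 0, 0, 0, 0, 0.02],
  [0, 0, 0, 0, 0, 0, 0.02],
  [0, 0, 0, 0, 0, 0, 0.02],
  [0, 0, 0, 0, 0, 0, 0.02],
])

```text
t: 18.25
tcp_pos: [0.5229, 0.0848, 0.125]
tool_rot: [2.325, 2.109, 0.003]
wrist_force: [-2.0, -3.0, 16.1]
gripper_width: 0.359
```

Run:
```python
from h import *
F=[]
for i in range(14): im=get_image('top'); F.append(status.get_obs()['wrist_force'])
print(np.mean(F,0).round(2),np.std(F,0).round(2),F[-1]);st()
save(im,'t9.png',(255,160,355,235),7)
```

```text
[-2.08 -2.36 15.12] [0.62 0.53 0.42] [-0.49768779 -3.10211305 15.94672503]
t 18.95 tcp [0.5228 0.0848 0.125 ] yawY -5.57 tilt 0.19 F [-0.5  -3.1  15.95] T [-0.6   0.55  0.19] w 32.9mm zvec [ 3.2e-03 -5.0e-04 -1.0e+00]
j [-0.08  0.49 -0.16  1.98  0.12  0.67 -0.42]
```

View pics/t9.png

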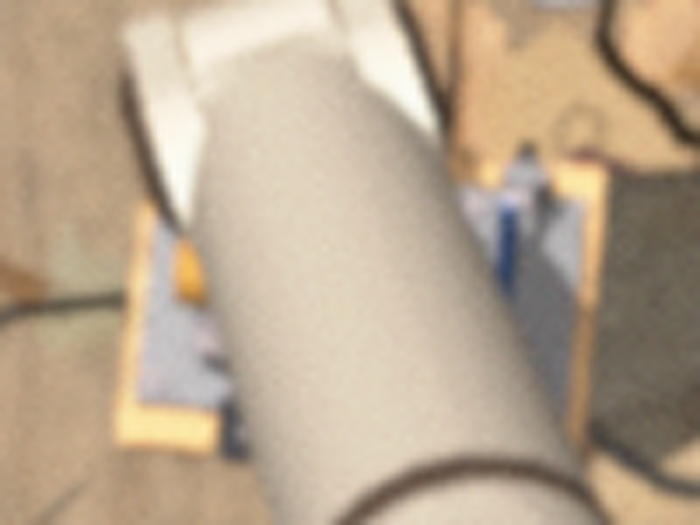

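Run:
```python
from h import *; from meas2 import ray
im=get_image("top")
w=ray(im,[[175/7-.43+255,270/7-.43+160]],.085)[0,:2]-[.5228,.0867]
th=np.radians(-5.6);print("left end y'",w@[-np.sin(th),np.cos(th)])
st(); print(workorder.hand_in())
```

```text
left end y' 0.07112803712900172
t 19.00 tcp [0.5229 0.0848 0.125 ] yawY -5.57 tilt 0.19 F [-2.42 -2.91 15.09] T [-0.62  0.55  0.22] w 33.3mm zvec [ 3.3e-03 -5.0e-04 -1.0e+00]
j [-0.08  0.49 -0.16  1.98  0.12  0.67 -0.42]
the job is handed in; nothing more can be done
None
```

The job is done and handed in at 19 s. The gate is shut, and the roller is seated in the V close to it, still gripped and pressed down at about 15 N.

- **Gate:** I pushed it shut with the closed fingers. Afterwards both cameras showed it in line with the rest. After the roller was seated it was still within about 0.01 rad of shut.
- **Placing the roller:** I gripped it at its middle and lowered it into the V. I felt lightly for the gate, then backed off about 2 mm and seated it. The tool height (TCP 0.125 m) matches the 78 mm seat height.
- **Final push:** The mean wrist force was [−2.1, −2.4, +15.1] N. The sideways part is small, so both V faces are loaded, though not quite equally.

**Checks that disagreed slightly:**
- **Gap to the gate:** by touch it is about 2 mm. The roller's far end in the top view suggests 3–5 mm, which is near the camera error.
- **Gate outer face:** it measured at −82.8 mm against the expected −81 mm, which is within calibration.
- **Sideways position:** the camera depth put the visible part of the roller's top about 6 mm toward the robot. I discounted this because that camera sees only part of the top, and the contact forces and seat height agree with the roller being centred.

I did not intentionally touch anything else on the bench, but I did not check those items in a final picture.

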